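Hang the picture frames on the drying bar

ROBOT

A 6-joint arm with a two-finger parallel gripper is mounted at the origin on the work surface. World frame = base frame: x ahead of the robot, y to its left, z up, the work surface at z = 0. Lengths are in mm, angles in rad, forces in N, time in s.
With the tool pointing down it reaches from about 350 to 775 mm from the base axis. Payload 7.3 kg.
Tool frame: the origin (TCP) lies on the front face of the gripper's body, between the roots of the fingers; the fingertips stand 66 mm ahead of it and the grasp point (between the pads) lies 47 mm ahead of it (bot.tip_extent is the distance from the TCP to the fingertips, in mm); z points along the fingers, y is the line along which they close (so a half turn about z gives the same grasp; the last joint's range is limited). The gripper opens to 92 mm and grips with 3 to 60 N. Pads are 19 mm wide; open, the fingers measure 130 mm over their backs; the gripper's body (75 mm by 190 mm) begins 47 mm behind the grasp point.
Start: joints at [1.139, 0.342, 1.524, -0, 1.275, -0.146], TCP at [147.993, 503.723, 292.241] pointing down, gripper open.
Joint ranges: [-2.53, 2.53], [-0.77, 2.02], [0.04, 2.7], [-1, 4.14], [0.28, 2.66], [-3.11, 3.11]. Speed limits (rad/s): [2.57, 2.57, 3.14, 3.14, 3.14, 3.14].

INTERFACE

Orientations are given as [roll, pitch, yaw] about the fixed x, y, z axes, in that order (R = Rz(yaw) Ry(pitch) Rx(roll)).
In Python, from plant import readout, viewer, order, bot gives the robot as it stands.
- The arm moves only by the shell command python3 -m creep 'ROWS'. ROWS is text: rows parted by semicolons, each of 7 numbers parted by spaces: the shift along the world's x, y, z in m, then the turn, a rotation vector about the world's x, y, z in rad, then the opening in per cent of the stroke, from 0 (shut) to 100 (fully open). A call has 1 to 8 rows; each row shifts and turns the commanded pose from where the row before left it; what a row does not reach is not made up. A row lasts 1/12 s, in which the tool goes at most 41.7 mm and 7.16 degrees, less where a joint would pass 70% of its speed; a pose out of reach is approached as far as the arm can. A call is refused whole if a number of a shift passes 0.0417 or a number of a turn 0.125, either way. A call with a gripper value outside its range is refused whole. The fingers move at their own pace and stop on an object; the grip force is fixed at half the most. Time passes only in rows, so rows that do not move let the fingers close. It gives the time, the measured TCP pose, the force, the opening and the grip force at its end, in the units of the state.
- readout.get_obs(): the state, without advancing time (a new reading comes with each control period).
- viewer.capture(name): name is "scene" or "top" or "wrist"; returns the picture (400x640x3 uint8, red, green, blue); there is no depth.
- viewer.camera_info(name): a dict with "fx", "fy", "cx", "cy" (pixels), "D" ([k1, k2, p1, p2, k3] as OpenCV has them; the pictures are not rectified), "origin" and "rotation" of the camera in the world. Camera axes: x right, y up, looking along -z (the intrinsics and any distortion apply to the point x, -y, -z); pixel columns grow to the right and rows downward; lengths in mm; the calibration is good to about 2 mm. A picture is of the moment at which its call begins: read the wrist's pose just before it. camera_info takes no time and is no camera call; for the wrist camera it gives the pose at the moment of the call.
- order.close_job(): hands the job in; it is judged then, once.
The state is a dict: "time": time; "joint_positions": joint angles; "dq": joint speeds; "tau": joint torques, N m; "tool_pos": TCP position; "tcp_rot": TCP orientation; "contact_force": force on the tool from outside, world axes, zero at the start; "moment": the same for the moment, N m; "grip_width": finger opening in mm; "finger_force": force on a finger pad.
Only numpy, scipy, OpenCV 4.12 (cv2) and the standard library are available. Lean on these libraries where they do the work, as an engineer would, in place of code of your own. Each camera call takes 0.05 s, during which the arm holds its last target. There are 200 camera calls.

TASK

Hang both open picture frames from the rack on the bar of the stand, threading each over the bar's free end so that it rests by its top rail and hangs straight: the larger frame between the post and the collar, the smaller one between the collar and the upturned tip. Keep the frames upright on the way, leave the solid panel standing in the rack, and do not disturb anything else on the table.

Things in the scene. Friction and masses are not known exactly. Their poses are not given: they have to be found in the camera images.
- large_frame: Larger open picture frame of bare light wood: 110 wide, 140 high, 14 thick (mm), all four rails 22 wide, opening 66 x 96. It stands upright in a slot of the rack at the start; origin: centre of its underside; local z up its height, y across its 14 mm thickness (plane normal), x along its width.
- small_frame: Smaller open picture frame of the same wood: 90 wide, 110 high, 14 thick (mm), rails 22 wide, opening 46 x 66. It stands upright in a slot of the rack at the start; origin: centre of its underside; local z up its height, y across its 14 mm thickness (plane normal), x along its width.
- large_hang (a point): Middle of the underside of the larger frame's top rail (118 mm above its origin): the place that rests on the bar.
- small_hang (a point): Middle of the underside of the smaller frame's top rail (88 mm above its origin).
- stand: Fixed stand, origin on the table under the middle of its level wooden bar, which runs along its x, 20 mm wide, 14 high, top face at z 175. In mm along x: post +116 to +140 (no higher than the bar), steel collar -5 to +5 (24 wide, top at z 185), upturned tip at the free end -104 to -116 (top at z 189). Steel foot under the post: x +65 to +185, 150 wide, 15 high. The free end faces the robot.
- bar_inner (a point): Top of the bar, midway between the post and the collar (stand x +60 mm): place of the larger frame. The space there is 111 mm long.
- bar_outer (a point): Top of the bar, midway between the collar and the upturned tip (stand x -55 mm): place of the smaller frame. The space there is 99 mm long.
- bar_tip (a point): The free end of the bar, at the height of its top face, in the middle of its width.
- rack: Fixed drying rack: grey base 140 x 190 x 12 mm with three slots along its x, at y = -60, 0, +60 mm, each between two thin steel walls reaching 57 mm above the table. Origin at the centre of its underside. Rack and stand may swap sides; which slot holds which piece varies.
- panel: Bystander: solid light wooden panel, 110 wide, 140 high, 14 thick (mm), no opening, standing in a rack slot; origin at the centre of its underside, y across its thickness.
- paint_bottle: Bystander: upright paint bottle, 54 mm diameter, 140 mm high; origin under its centre.
- water_cup: Bystander: upright white cup, 72 mm diameter, 85 mm high; origin under its centre.
- stone_a: Bystander: painted pebble, 64 mm across, 32 mm high, lying under the bar; origin under its centre.
- stone_b: Bystander: painted pebble, 72 mm across, 38 mm high; origin under its centre.
- brush: Bystander: paint brush 170 mm long, lying on the table.
- tissue_roll: Bystander: upright paper roll, 104 mm diameter, 100 mm high; origin under its centre.

How it is judged (in metres and radians):
At the end, for the whole second after the job is handed in: Each frame rests still by its top rail on the bar (within 22 mm sideways, rail underside at z 170 to 184 mm), upright within 0.2 rad: the larger one's middle 15 to 106 mm from the collar towards the post, the smaller one's 15 to 94 mm towards the tip; the panel upright in the rack (x of large_hang in the frame of stand between 0.015 and 0.106 m and y of large_hang in the frame of stand between -0.022 and 0.022 m and z of large_hang in the frame of stand between 0.17 and 0.184 m and angle between each of large_frame, small_frame, panel's own z axis and vertical below 0.2 rad and linear speed of each of large_frame, small_frame below 0.02 m/s and angular speed of each of large_frame, small_frame below 0.2 rad/s and x of small_hang in the frame of stand between -0.094 and -0.015 m and y of small_hang in the frame of stand between -0.022 and 0.022 m and z of small_hang in the frame of stand between 0.17 and 0.184 m); the robot touches nothing.
It fails at once if a frame was tipped over (0.7 rad from upright) (angle between any of large_frame, small_frame's own z axis and vertical above 0.7 rad).
It fails at once if a bystander was moved by more than 30 mm or knocked over (distance of any of panel, paint_bottle, water_cup, stone_a, stone_b, brush, tissue_roll from where it was at the start of the episode above 0.03 m or angle between any of panel, paint_bottle, water_cup, tissue_roll's own z axis and vertical above 0.5 rad).
It also fails if it takes over 72 s, if anything falls off the work surface, if the arm or the gripper's body presses on something with over 40 N, if the wrist force passes 120 N, or if a joint passes its speed limit or range.

## Working session

There is one attempt and no reset: what is moved stays moved. The work goes in short steps, Python scripts to look and compute and a shell command to move; the robot and the scene stay as the last step left them, time stands still between calls to the robot, and variables do not carry over. Pictures are saved under pics/ and viewed, at most 10 in all, crops included, and the job is handed in when it is done.

```bash
mkdir -p pics; python3 - <<'E'
from plant import readout, viewer
import cv2, numpy as np
for n in ["scene","top"]:
    im=viewer.capture(n); cv2.imwrite(f"pics/{n}0.png",im[:,:,::-1])
    c=viewer.camera_info(n); print(n,{k:np.round(np.array(v),4).tolist() for k,v in c.items() if k not in("name",)})
o=readout.get_obs(); print(o)
E
```

```text
scene {'fx': 431.9359, 'fy': 431.9359, 'cx': 319.5488, 'cy': 198.8878, 'D': [-0.0748, 0.0, 0.0, 0.0, 0.0], 'origin': [1217.7419, -380.874, 891.0036], 'rotation': [0.788, -0.0004, 0.9517]}
top {'fx': 362.1306, 'fy': 362.1306, 'cx': 318.3891, 'cy': 198.9989, 'D': [-0.0552, 0.0, 0.0, 0.0, 0.0], 'origin': [474.2634, 61.0621, 1117.2765], 'rotation': [0.0887, 0.0279, -1.589]}
{'time': 0.1, 'joint_positions': array([ 1.13899204e+00,  3.42637779e-01,  1.52491733e+00,  2.21977454e-05,
        1.27539771e+00, -1.46018476e-01]), 'dq': array([-0.00073796, -0.00099889, -0.00141444, -0.00276341,  0.00199981,
        0.00068337]), 'tau': array([ 2.12741172e-03, -4.32007670e+01, -2.44693440e+01,  7.21182232e-02,
        5.26067102e-02, -1.01691769e-04]), 'tool_pos': array([147.87125773, 503.46168511, 291.62377703]), 'tcp_rot': array([-3.14025006e+00, -2.18905125e-04,  2.85580021e+00]), 'contact_force': array([ 0.55571687,  0.64637299, -0.17025096]), 'moment': array([ 0.05771313, -0.00332972,  0.02992089]), 'finger_force': 0.0, 'grip_width': 91.92280546050083}
```

View pics/scene0.png

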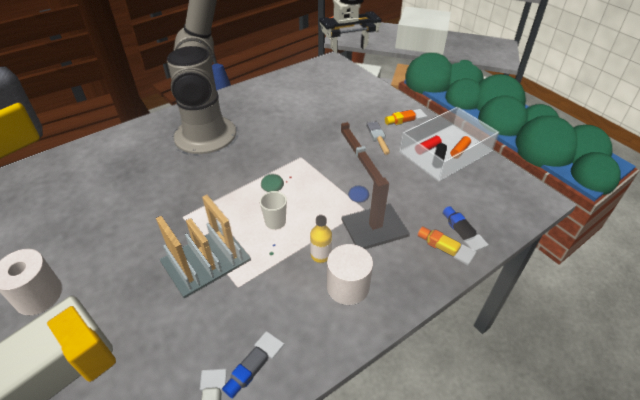

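View pics/top0.png

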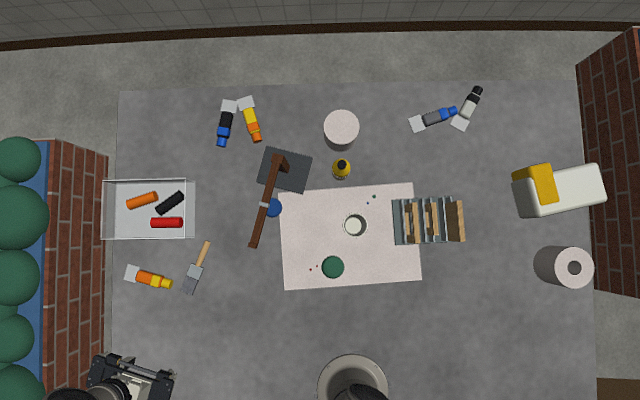

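The scene shows the rack at (200,245), with three pieces, and the stand at (375,190), its bar tip at (345,127). In the top view the rack is at (428,220), the bar runs from (252,245) to (278,160), and the collar is near (265,203). I'll enlarge both.

```bash
python3 - <<'E'
import cv2, numpy as np
t=cv2.imread("pics/top0.png"); s=cv2.imread("pics/scene0.png")
def cr(im,x,y,w,h): return cv2.resize(im[y:y+h,x:x+w],(400,300),interpolation=cv2.INTER_CUBIC)
a=np.hstack([cr(t,385,185,100,75),cr(t,220,140,160,120)])
b=np.hstack([cr(s,150,190,120,90),cr(s,325,115,120,90+30*0)])
cv2.imwrite("pics/z1.png",np.vstack([a,b]))
E
```

```text
(no output)
```

View pics/z1.png

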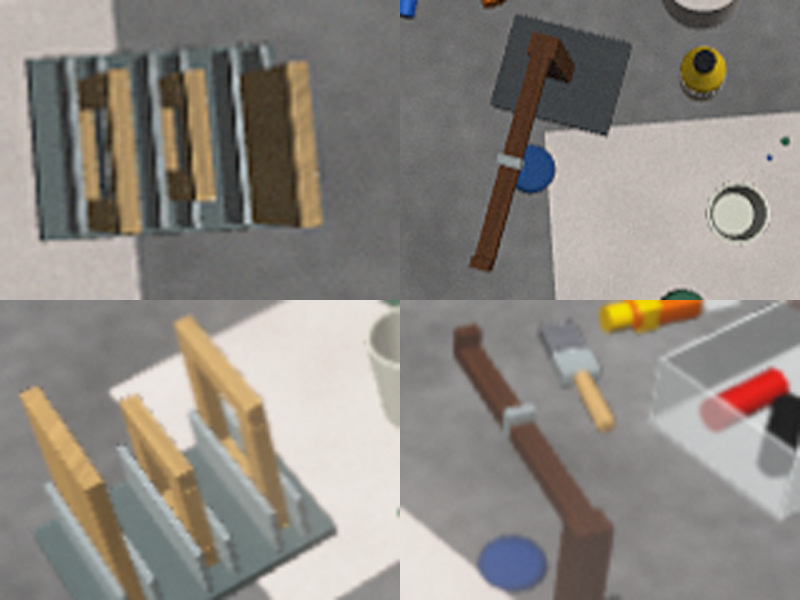

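Crop results: the large frame is in the slot nearest the stand, the small frame in the middle, and the panel in the outer slot. The bar tip, collar and post are all clear. Next I'll compute poses from these pixels.

```bash
cat > h.py <<'E'
import numpy as np, cv2
from scipy.spatial.transform import Rotation as Ro
from plant import viewer
def cam(n):
    c=viewer.camera_info(n); K=np.array([[c["fx"],0,c["cx"]],[0,c["fy"],c["cy"]],[0,0,1]])
    return K,np.array(c["D"],float),np.array(c["origin"],float),Ro.from_euler("xyz",c["rotation"]).as_matrix()@np.diag([1,-1,-1])
def ray(C,p,z):
    K,D,o,R=C; u=cv2.undistortPoints(np.array([[p]],float),K,D)[0,0]; d=R@[*u,1]; return o+d*(z-o[2])/d[2]
def proj(C,P):
    K,D,o,R=C; Rv=cv2.Rodrigues(R.T)[0]; return cv2.projectPoints(np.array(P,float).reshape(-1,3),Rv,-R.T@o,K,D)[0][:,0]
E
python3 - <<'E'
from h import *
T,S=cam("top"),cam("scene")
o=lambda c,x,y,s,ox,oy:(ox+c[0]/s,oy+c[1]/s)
a=lambda *c:(385+c[0]/4,185+c[1]/4); b=lambda *c:(220+(c[0]-400)/2.5,140+c[1]/2.5)
d=lambda *c:(150+c[0]/3.333,190+(c[1]-300)/3.333); e=lambda *c:(325+(c[0]-400)/3.333,115+(c[1]-300)/3.333)
def pr(n,C,p,z): print(n,np.round(ray(C,p,z),1))
for z in(147,152): 
  pr("L near T",T,a(131,232),z); pr("L far T",T,a(119,69),z)
  pr("L near S",S,d(186,321),z); pr("L far S",S,d(256,400),z)
for z in(117,122):
  pr("Sm near T",T,a(205,200),z); pr("Sm far T",T,a(196,69),z)
  pr("Sm near S",S,d(131,400),z); pr("Sm far S",S,d(201,475),z)
for z in(152,):
  pr("P near T",T,a(311,225),z); pr("P far T",T,a(298,62),z)
  pr("rack corners",T,a(28,60),12); pr("rack corners",T,a(41,240),12)
pr("tip T",T,b(480,264),189); pr("col T",T,b(510,161),185); pr("post T",T,b(546,39),175)
pr("tip S",S,e(466,333),189); pr("col S",S,e(519,411),185); pr("post S",S,e(588,519),175)
pr("cup",T,(354,224),85); pr("bottle",T,(341,165),140)
E
```

```text
L near T [ 438.4 -175.1  147. ]
L far T [ 547.  -171.5  147. ]
L near S [ 438.5 -170.2  147. ]
L far S [ 540.1 -163.7  147. ]
L near T [ 438.6 -173.9  152. ]
L far T [ 546.6 -170.3  152. ]
L near S [ 443.7 -171.6  152. ]
L far S [ 544.7 -165.1  152. ]
Sm near T [ 458.  -234.1  117. ]
Sm far T [ 548.2 -231.9  117. ]
Sm near S [ 459.5 -230.1  117. ]
Sm far S [ 554.1 -218.6  117. ]
Sm near T [ 458.1 -232.6  122. ]
Sm far T [ 547.8 -230.5  122. ]
Sm near S [ 464.4 -231.1  122. ]
Sm far S [ 558.4 -219.7  122. ]
P near T [ 440.5 -293.5  152. ]
P far T [ 548.8 -290.3  152. ]
rack corners [ 565.5 -134.7   12. ]
rack corners [ 428.8 -139.7   12. ]
tip T [440.9 258.  189. ]
col T [546.6 227.1 185. ]
post T [676.4 189.9 175. ]
tip S [445.5 256.3 189. ]
col S [549. 229. 185.]
post S [668.3 197.7 175. ]
cup [493.3 -11.6  85. ]
bottle [653.6  23.3 140. ]
```

```bash
python3 -m creep '0.0315 -0.0254 0 0 0 0.04 45;0.0315 -0.0254 0 0 0 0.04 45;0.0315 -0.0254 0 0 0 0.04 45;0.0315 -0.0254 0 0 0 0.04 45;0.0315 -0.0254 0 0 0 0.04 45;0.0315 -0.0254 0 0 0 0.04 45;0.0315 -0.0254 0 0 0 0.04 45;0.0315 -0.0254 0 0 0 0.04 45' | tail -5
python3 -m creep '0.0078 -0.0393 0 0 0 0 45;0.0078 -0.0393 0 0 0 0 45;0.0078 -0.0393 0 0 0 0 45;0.0078 -0.0393 0 0 0 0 45;0.0078 -0.0393 0 0 0 0 45;0.0078 -0.0393 0 0 0 0 45' | tail -5
python3 -m creep '0.0078 -0.0393 0 0 0 0 45;0.0078 -0.0393 0 0 0 0 45;0.0078 -0.0393 0 0 0 0 45;0.0078 -0.0393 0 0 0 0 45;0.0078 -0.0393 0 0 0 0 45;0.0078 -0.0393 0 0 0 0 45;0 0 0 0 0 0 45' | tail -5
python3 - <<'E'
from h import *; from plant import readout
C=cam("wrist"); im=viewer.capture("wrist"); cv2.imwrite("pics/w1.png",im[:,:,::-1])
o=readout.get_obs(); print(o["tool_pos"],o["tcp_rot"],C[2],C[3])
for P in ([438,-173,152],[547,-171,152],[458,-233,122],[548,-231,122]): print(P,proj(C,P))
E
```

```text
tool_pos: [401.1, 298.9, 292.1]
tcp_rot: [3.142, -0.0, -3.105]
contact_force: [0.2, 1.1, 1.3]
grip_width: 44.1
finger_force: 0.0
tool_pos: [446.5, 62.8, 292.1]
tcp_rot: [3.141, -0.0, -3.107]
contact_force: [1.6, 0.2, 0.5]
grip_width: 41.5
finger_force: 0.0
tool_pos: [494.2, -177.3, 291.5]
tcp_rot: [-3.139, 0.0, -3.113]
contact_force: [-0.8, 0.7, -0.2]
grip_width: 41.3
finger_force: 0.0
[ 493.61332905 -174.26473913  291.35047991] [ 3.14147814e+00 -9.06819553e-04 -3.11224750e+00] [ 425.80887346 -179.7694985   384.11608671] [[-0.02854482  0.96669395  0.25433834]
 [ 0.9995901   0.02816474  0.00513662]
 [-0.00219783  0.25438071 -0.96710166]]
[438, -173, 152] [[338.31063033 125.20082974]]
[547, -171, 152] [[335.58764744 279.65410993]]
[458, -233, 122] [[254.87757207 148.33016468]]
[548, -231, 122] [[260.03566469 260.92536234]]
```

View pics/w1.png

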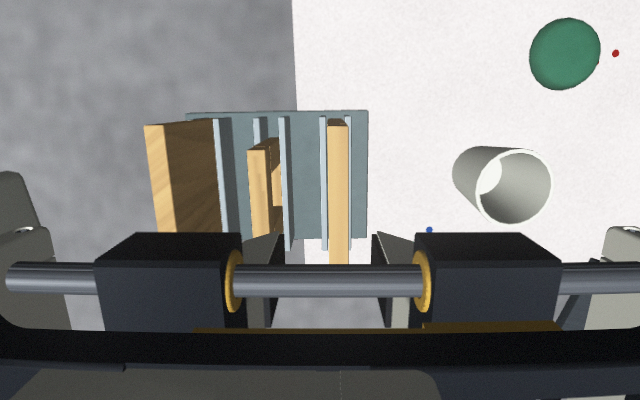

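The wrist view shows the large frame's top near end at (338,126) (predicted 338,125) and the small frame's near end at (258,150) (predicted 255,148). The poses are confirmed to about 2 mm. Next: descend, grip and lift.

```bash
python3 -m creep '0 0.001 -0.025 0 0 0 45;0 0.001 -0.025 0 0 0 45;0 0 -0.025 0 0 0 45;0 0 -0.014 0 0 0 45;0 0 0 0 0 0 45;0 0 0 0 0 0 0;0 0 0 0 0 0 0;0 0 0 0 0 0 0' | tail -5
python3 -m creep '0 0 0 0 0 0 0;0 0 0 0 0 0 0;0 0 0 0 0 0 0;0 0 0 0 0 0 0' | tail -5
```

```text
tool_pos: [494.2, -168.9, 204.6]
tcp_rot: [-3.141, 0.002, -3.107]
contact_force: [0.2, 0.5, 0.2]
grip_width: 26.1
finger_force: 0.0
tool_pos: [494.0, -169.4, 204.2]
tcp_rot: [-3.141, 0.002, -3.107]
contact_force: [-0.7, -0.1, 5.5]
grip_width: 13.5
finger_force: 30.0
```

```bash
python3 -m creep '0 0 0.015 0 0 0 0;0 0 0.025 0 0 0 0;0 0 0.035 0 0 0 0;0 0 0.035 0 0 0 0;0 0 0 0 0 0 0;0 0 0 0 0 0 0' | tail -5
python3 -m creep '-0.010 0.0372 0 0 0 0.125 0;-0.010 0.0372 0 0 0 0.125 0;-0.010 0.0372 0 0 0 0.125 0;-0.010 0.0372 0 0 0 0.125 0;-0.010 0.0372 0 0 0 0.125 0;-0.010 0.0372 0 0 0 0.125 0' | tail -5
python3 -m creep '-0.010 0.0372 0 0 0 0.125 0;-0.010 0.0372 0 0 0 0.125 0;-0.010 0.0372 0 0 0 0.125 0;-0.010 0.0372 0 0 0 0.125 0;-0.010 0.0372 0 0 0 0 0;-0.010 0.0372 0 0 0 0 0;0 0 0 0 0 0 0;0 0 0 0 0 0 0' | tail -5
python3 - <<'E'
from h import *; from plant import readout
C=cam("wrist"); im=viewer.capture("wrist"); s=viewer.capture("scene")
cv2.imwrite("pics/w2.png",np.vstack([cv2.resize(im,(480,300)),cv2.resize(s[80:280,200:520],(480,300))])[:,:,::-1])
o=readout.get_obs(); print(o["tool_pos"],o["tcp_rot"],o["contact_force"])
for P in ([442,257.5,189],[547.5,227.5,185]): print(P,proj(C,P)*.75)
E
```

```text
tool_pos: [494.0, -169.3, 314.8]
tcp_rot: [-3.14, 0.003, -3.108]
contact_force: [0.7, -0.6, -3.0]
grip_width: 13.9
finger_force: 30.0
tool_pos: [431.9, 55.7, 311.5]
tcp_rot: [3.139, -0.002, -2.352]
contact_force: [1.1, 0.5, -0.3]
grip_width: 13.4
finger_force: 30.0
tool_pos: [372.1, 278.6, 311.3]
tcp_rot: [3.139, -0.003, -1.853]
contact_force: [-0.5, -0.2, -1.9]
grip_width: 13.7
finger_force: 30.0
[373.19625138 276.72603123 311.91735593] [ 3.13970067e+00 -2.34725353e-03 -1.85704590e+00] [-0.72880708  0.38971405 -1.20967367]
[442, 257.5, 189] [[159.08875423 162.56868429]]
[547.5, 227.5, 185] [[ 39.36519739 161.61772924]]
```

View pics/w2.png

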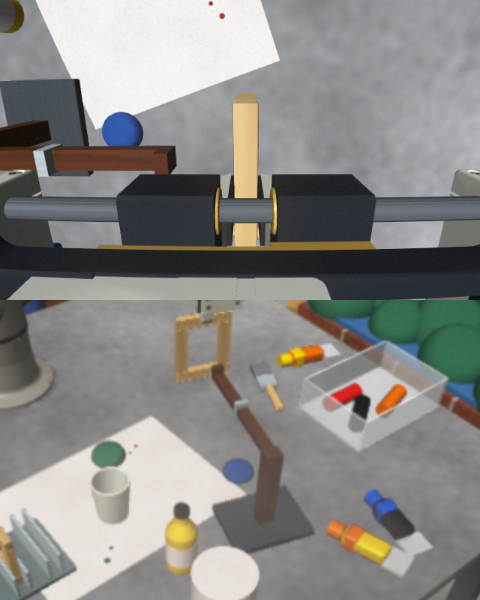

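The wrist view shows the frame held square. The bar tip is near (167,155) and the collar near (46,158), about 7 px from prediction, so I'll zoom in to resolve it.

```bash
python3 - <<'E'
from h import *; from plant import readout
C=cam("wrist"); im=viewer.capture("wrist"); o=readout.get_obs(); print(o["tool_pos"],C[2])
cv2.imwrite("pics/w3.png",cv2.resize(im[170:260,0:260],None,fx=3,fy=3,interpolation=cv2.INTER_CUBIC)[:,:,::-1])
u=np.array([np.cos(-.278),np.sin(-.278),0]);v=np.array([-u[1],u[0],0]);O=np.array([547.5,227.5,0])
for n,x,y,z in [("tipend top L",-116,10,189),("tipend top R",-116,-10,189),("tip in L",-104,10,189),("tip in R",-104,-10,189),("tipend bot R",-116,-10,161),("col R-",-5,-12,185),("col L-",-5,12,185),("col L+",5,12,185)]:
  print(n,np.round((proj(C,O+x*u+y*v+[0,0,z])-[0,170])*3)[0])
E
```

```text
[373.56127845 276.33241554 312.23935699] [353.99273795 210.69800792 404.69350904]
tipend top L [679. 192.]
tipend top R [671. 102.]
tip in L [624. 192.]
tip in R [615. 103.]
tipend bot R [705.  70.]
col R- [179.  93.]
col L- [200. 195.]
col L+ [159. 195.]
```

View pics/w3.png

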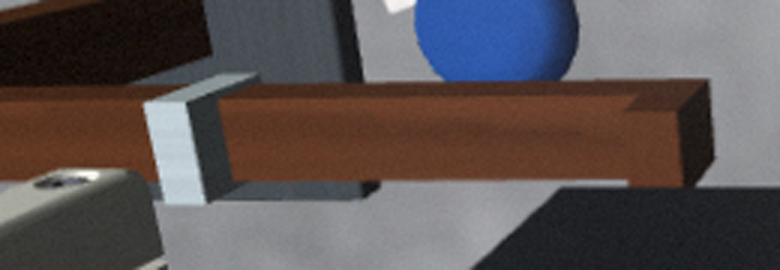

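The observed corners sit about 3 px from prediction, i.e. 2 mm, so the stand origin is about (546.3, 229.3) at -0.278 rad. Next: lower to threading height, then thread.

```bash
python3 -m creep '0.0005 0.001 -0.019 0 0 0.004 0;0 0.001 -0.019 0 0 0.004 0;0 0 0 0 0 0 0' | tail -5
python3 -m creep '0.0289 -0.0083 0 0 0 0 0;0.0289 -0.0083 0 0 0 0 0;0.0289 -0.0083 0 0 0 0 0;0.0289 -0.0083 0 0 0 0 0;0 0 0 0 0 0 0' | tail -5
python3 -m creep '0.0289 -0.0083 0 0 0 0 0;0.0289 -0.0083 0 0 0 0 0;0.0289 -0.0083 0 0 0 0 0;0.0289 -0.0083 0 0 0 0 0;0 0 0 0 0 0 0;0 0 0 0 0 0 0' | tail -5
python3 - <<'E'
from h import *; from plant import readout
s=viewer.capture("scene");w=viewer.capture("wrist")
cv2.imwrite("pics/s4.png",np.hstack([cv2.resize(s[90:240,300:450],(400,400)),cv2.resize(w[100:350,:400],(400,250),).__class__(0) if 0 else cv2.copyMakeBorder(cv2.resize(w,(400,250)),0,150,0,0,0)])[:,:,::-1])
p=readout.get_obs()["tool_pos"]-[546.3,229.3,0]; a=-.278
print(p, "u",p[0]*np.cos(a)+p[1]*np.sin(a),"v",-p[0]*np.sin(a)+p[1]*np.cos(a))
E
```

```text
tool_pos: [373.2, 277.3, 272.1]
tcp_rot: [3.137, -0.005, -1.852]
contact_force: [-2.1, 0.8, -1.6]
grip_width: 13.5
finger_force: 30.0
tool_pos: [494.6, 243.1, 275.7]
tcp_rot: [-3.138, 0.001, -1.854]
contact_force: [-0.4, 0.7, -1.5]
grip_width: 13.8
finger_force: 30.0
tool_pos: [606.3, 211.0, 274.8]
tcp_rot: [3.141, -0.001, -1.853]
contact_force: [-0.4, 0.7, -0.7]
grip_width: 13.7
finger_force: 30.0
[ 58.4255952  -16.98910088 275.3613358 ] u 60.84478585370962 v -0.30291463092562765
```

View pics/s4.png

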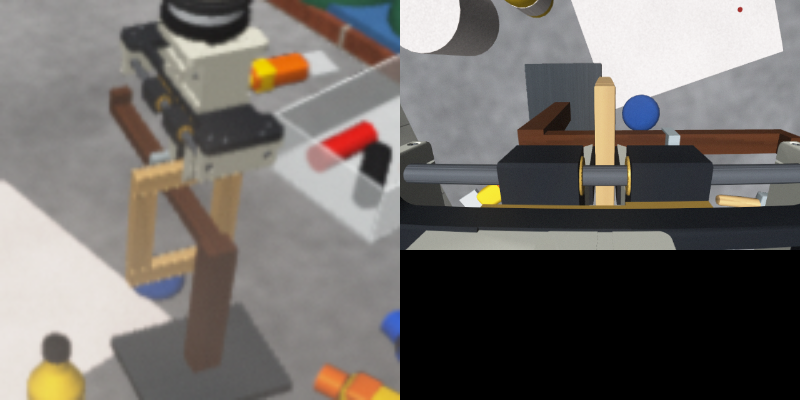

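The frame is threaded on the bar past the collar. Lower it, then open.

```bash
python3 -m creep '0 0 -0.012 0 0 0 0;0 0 -0.008 0 0 0 0;0 0 -0.003 0 0 0 0;0 0 0 0 0 0 0;0 0 0 0 0 0 0' | tail -5
python3 -m creep '0 0 -0.002 0 0 0 0;0 0 -0.001 0 0 0 0;0 0 0 0 0 0 0' | tail -5
```

```text
tool_pos: [605.0, 213.2, 252.5]
tcp_rot: [3.141, -0.0, -1.849]
contact_force: [0.2, -0.6, -0.9]
grip_width: 13.6
finger_force: 30.0
tool_pos: [605.2, 213.0, 249.3]
tcp_rot: [3.142, 0.0, -1.849]
contact_force: [0.4, 0.0, -1.0]
grip_width: 13.6
finger_force: 30.0
```

```bash
python3 -m creep '0 0 -0.001 0 0 0 0;0 0 -0.001 0 0 0 0;0 0 0 0 0 0 0' | tail -5
python3 -m creep '0 0 -0.001 0 0 0 0;0 0 -0.001 0 0 0 0;0 0 0 0 0 0 0' | tail -5
```

```text
tool_pos: [605.2, 213.0, 249.2]
tcp_rot: [-3.14, 0.001, -1.849]
contact_force: [-3.7, -0.9, 8.3]
grip_width: 13.5
finger_force: 30.0
tool_pos: [605.2, 213.0, 249.1]
tcp_rot: [-3.139, 0.001, -1.849]
contact_force: [-7.8, -2.8, 17.8]
grip_width: 13.5
finger_force: 30.0
```

```bash
python3 -m creep '0 0 0.0025 0 0 0 0;0 0 0 0 0 0 0;0 0 0 0 0 0 25;0 0 0 0 0 0 40;0 0 0 0 0 0 45;0 0 0 0 0 0 45;0 0 0 0 0 0 45;0 0 0 0 0 0 45' | tail -5
python3 -m creep '0 0 0.015 0 0 0 45;0 0 0.03 0 0 0 45;0 0 0.035 0 0 0 45;0 0 0 0 0 0 45' | tail -5
python3 - <<'E'
from h import *; from plant import readout
print(readout.get_obs()["time"])
s=viewer.capture("scene");w=viewer.capture("wrist")
cv2.imwrite("pics/s5.png",np.hstack([cv2.resize(s[90:240,300:450],(400,400)),cv2.copyMakeBorder(cv2.resize(w,(400,250)),0,150,0,0,0)])[:,:,::-1])
E
```

```text
tool_pos: [605.3, 212.9, 247.4]
tcp_rot: [3.141, -0.0, -1.849]
contact_force: [1.0, -0.6, 0.4]
grip_width: 40.7
finger_force: 0.0
tool_pos: [607.0, 213.3, 335.3]
tcp_rot: [-3.131, 0.006, -1.849]
contact_force: [0.7, -0.2, 1.7]
grip_width: 41.3
finger_force: 0.0
8.15
```

View pics/s5.png

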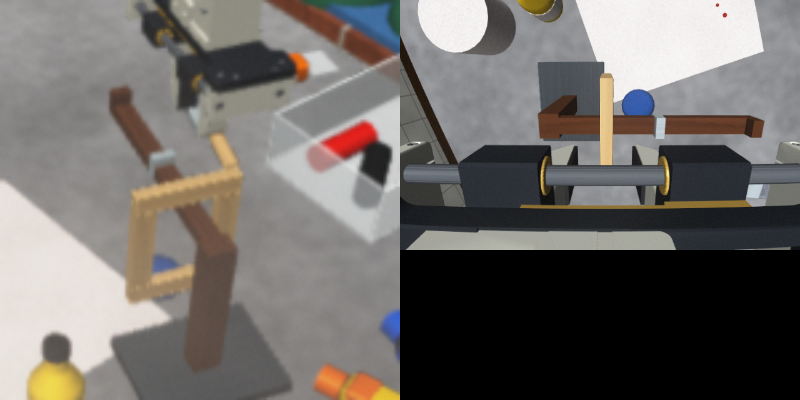

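The large frame hangs straight at about +60. Now the small one.

```bash
python3 -m creep '-0.0085 -0.0369 0 0 0 -0.125 45;-0.0085 -0.0369 0 0 0 -0.125 45;-0.0085 -0.0369 0 0 0 -0.125 45;-0.0085 -0.0369 0 0 0 -0.125 45;-0.0085 -0.0369 0 0 0 -0.125 45;-0.0085 -0.0369 0 0 0 -0.125 45' | tail -5
python3 -m creep '-0.0085 -0.0369 0 0 0 -0.125 45;-0.0085 -0.0369 0 0 0 -0.125 45;-0.0085 -0.0369 0 0 0 -0.125 45;-0.0085 -0.0369 0 0 0 -0.125 45;-0.0085 -0.0369 0 0 0 0 45;-0.0085 -0.0369 0 0 0 0 45;0 0 0 0 0 0 45;0 0 0 0 0 0 45' | tail -5
```

```text
tool_pos: [553.1, -10.0, 326.3]
tcp_rot: [3.14, -0.002, -2.605]
contact_force: [0.7, -0.4, -0.2]
grip_width: 41.3
finger_force: 0.0
tool_pos: [502.3, -231.4, 326.2]
tcp_rot: [3.14, -0.002, -3.103]
contact_force: [0.4, 0.9, 0.7]
grip_width: 41.5
finger_force: 0.0
```

```bash
python3 -m creep '0.001 0 -0.035 0 0 0 45;0.001 0 -0.035 0 0 0 45;0 0 -0.035 0 0 0 45;0 0 -0.025 0 0 0 45;0 0 0 0 0 0 45' | tail -5
python3 -m creep '0 0 -0.012 0 0 0 45;0 0 -0.010 0 0 0 45;0 0 0 0 0 0 45;0 0 0 0 0 0 0;0 0 0 0 0 0 0;0 0 0 0 0 0 0;0 0 0 0 0 0 0;0 0 0 0 0 0 0' | tail -5
python3 -m creep '0 0 0 0 0 0 0;0 0 0 0 0 0 0;0 0 0 0 0 0 0' | tail -5
```

```text
tool_pos: [503.0, -226.7, 191.9]
tcp_rot: [3.134, -0.01, -3.098]
contact_force: [-1.4, 0.9, -0.9]
grip_width: 41.2
finger_force: 0.0
tool_pos: [505.5, -230.0, 176.4]
tcp_rot: [-3.141, 0.001, -3.099]
contact_force: [0.5, -0.4, 1.9]
grip_width: 13.9
finger_force: 30.0
tool_pos: [505.5, -230.1, 176.4]
tcp_rot: [-3.141, 0.001, -3.099]
contact_force: [-1.3, -0.1, 6.4]
grip_width: 13.5
finger_force: 30.0
```

```bash
python3 -m creep '0 0 0.015 0 0 0 0;0 0 0.025 0 0 0 0;0 0 0.035 0 0 0 0;0 0 0.035 0 0 0 0;0 0 0 0 0 0 0;0 0 0 0 0 0 0' | tail -5
python3 -m creep '-0.0095 0.0363 0 0 0 0.125 0;-0.0095 0.0363 0 0 0 0.125 0;-0.0095 0.0363 0 0 0 0.125 0;-0.0095 0.0363 0 0 0 0.125 0;-0.0095 0.0363 0 0 0 0.125 0;-0.0095 0.0363 0 0 0 0.125 0;-0.0095 0.0363 0 0 0 0.125 0' | tail -5
python3 -m creep '-0.0095 0.0363 0 0 0 0.125 0;-0.0095 0.0363 0 0 0 0.125 0;-0.0095 0.0363 0 0 0 0.125 0;-0.0095 0.0363 0 0 0 0 0;-0.0095 0.0363 0 0 0 0 0;-0.0095 0.0363 0 0 0 0 0;-0.0095 0.0363 0 0 0 0 0;0 0 0 0 0 0 0' | tail -5
python3 -m creep '0 0 0 0 0 0 0;0 0 0 0 0 0 0' | tail -5
python3 - <<'E'
from h import *; from plant import readout
s=viewer.capture("scene");w=viewer.capture("wrist")
cv2.imwrite("pics/s6.png",np.hstack([cv2.resize(s[60:240,270:450],(400,400)),cv2.copyMakeBorder(cv2.resize(w,(400,250)),0,150,0,0,0)])[:,:,::-1])
p=readout.get_obs()["tool_pos"]-[546.3,229.3,0]; a=-.278
print(p, "u",p[0]*np.cos(a)+p[1]*np.sin(a),"v",-p[0]*np.sin(a)+p[1]*np.cos(a))
E
```

```text
tool_pos: [505.8, -230.2, 287.5]
tcp_rot: [-3.139, 0.003, -3.099]
contact_force: [-0.9, 0.7, -1.9]
grip_width: 13.9
finger_force: 30.0
tool_pos: [437.2, 25.8, 284.1]
tcp_rot: [3.139, -0.002, -2.219]
contact_force: [0.9, -0.3, -0.8]
grip_width: 13.7
finger_force: 30.0
tool_pos: [369.6, 283.0, 284.1]
tcp_rot: [3.138, 0.0, -1.844]
contact_force: [-0.8, -0.2, -1.0]
grip_width: 14.1
finger_force: 30.0
tool_pos: [371.7, 277.9, 284.4]
tcp_rot: [3.14, -0.002, -1.848]
contact_force: [-0.1, -0.3, -1.2]
grip_width: 14.0
finger_force: 30.0
[-173.86760688   47.93471841  285.02829689] u -180.34704139064328 v -1.6206828539746851
```

View pics/s6.png

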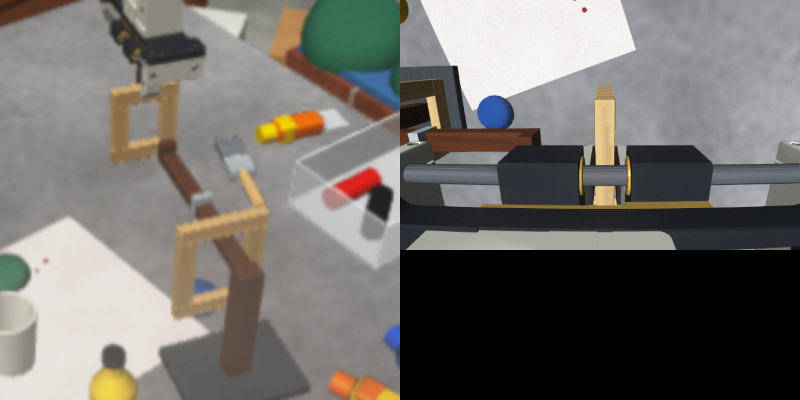

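The small frame is held square ahead of the tip, and the large frame still hangs properly. Thread it to -55 and lower.

```bash
python3 -m creep '0.0005 0.0015 -0.008 0 0 0 0;0 0 0 0 0 0 0;0.024 -0.0069 0 0 0 0 0;0.024 -0.0069 0 0 0 0 0;0.024 -0.0069 0 0 0 0 0;0.024 -0.0069 0 0 0 0 0;0.024 -0.0069 0 0 0 0 0;0 0 0 0 0 0 0' | tail -5
python3 -m creep '0 0 0 0 0 0 0;0 0 -0.012 0 0 0 0;0 0 -0.008 0 0 0 0;0 0 0 0 0 0 0;0 0 0 0 0 0 0' | tail -5
python3 -m creep '0 0 -0.002 0 0 0 0;0 0 -0.001 0 0 0 0;0 0 0 0 0 0 0;0 0 0 0 0 0 0' | tail -5
```

```text
tool_pos: [496.6, 243.1, 277.0]
tcp_rot: [-3.14, -0.0, -1.853]
contact_force: [0.3, 0.3, -0.8]
grip_width: 13.8
finger_force: 30.0
tool_pos: [491.9, 245.4, 257.4]
tcp_rot: [3.14, -0.001, -1.849]
contact_force: [-0.9, 0.7, -0.6]
grip_width: 13.8
finger_force: 30.0
tool_pos: [492.8, 245.4, 255.0]
tcp_rot: [-3.141, 0.0, -1.849]
contact_force: [-0.0, 0.2, -0.2]
grip_width: 13.4
finger_force: 30.0
```

```bash
python3 -m creep '0 0 -0.002 0 0 0 0;0 0 -0.001 0 0 0 0;0 0 0 0 0 0 0;0 0 0 0 0 0 0' | tail -5
python3 -m creep '0 0 -0.001 0 0 0 0;0 0 -0.001 0 0 0 0;0 0 0 0 0 0 0' | tail -5
```

```text
tool_pos: [492.8, 245.3, 251.6]
tcp_rot: [3.141, -0.0, -1.849]
contact_force: [0.3, 0.7, -0.8]
grip_width: 13.8
finger_force: 30.0
tool_pos: [492.8, 245.3, 251.3]
tcp_rot: [-3.14, 0.001, -1.849]
contact_force: [-4.0, -1.3, 9.4]
grip_width: 13.6
finger_force: 30.0
```

Contact at the expected height. Release and retreat upward.

```bash
python3 -m creep '0 0 0.001 0 0 0 0;0 0 0 0 0 0 0;0 0 0 0 0 0 25;0 0 0 0 0 0 40;0 0 0 0 0 0 42;0 0 0 0 0 0 42;0 0 0 0 0 0 42;0 0 0 0 0 0 42' | tail -5
python3 -m creep '0 0 0.015 0 0 0 42;0 0 0.03 0 0 0 42;0 0 0.035 0 0 0 42;0 0 0.035 0 0 0 42;0 0 0 0 0 0 42' | tail -5
python3 -m creep '-0.03 0 0.01 0 0 0 42;-0.03 0 0 0 0 0 42;-0.03 0 0 0 0 0 42;0 0 0 0 0 0 42;0 0 0 0 0 0 42;0 0 0 0 0 0 42;0 0 0 0 0 0 42;0 0 0 0 0 0 42' | tail -5
python3 - <<'E'
from h import *
s=viewer.capture("scene");t=viewer.capture("top")
cv2.imwrite("pics/s7.png",np.hstack([cv2.resize(s[90:290,150:450],(450,300)),cv2.resize(t[130:280,230:480],(350,210)).repeat(1,0) if 0 else cv2.resize(t[130:280,230:480],(350,300))])[:,:,::-1])
E
```

```text
tool_pos: [492.8, 245.3, 250.6]
tcp_rot: [3.141, -0.0, -1.849]
contact_force: [-1.1, -0.4, 0.1]
grip_width: 38.2
finger_force: 0.0
tool_pos: [494.4, 245.9, 373.1]
tcp_rot: [-3.131, 0.007, -1.849]
contact_force: [0.1, -0.2, 0.2]
grip_width: 38.5
finger_force: 0.0
tool_pos: [403.7, 245.3, 375.3]
tcp_rot: [3.141, -0.0, -1.85]
contact_force: [0.0, 0.5, 0.4]
grip_width: 38.7
finger_force: 0.0
```

View pics/s7.png

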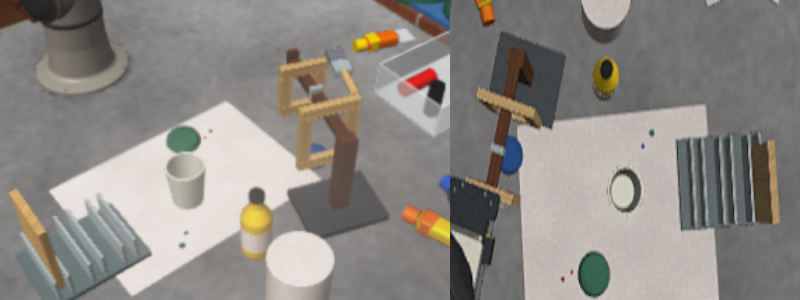

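Both frames hang straight on either side of the collar (left view, about (303,85) and (328,130)). The panel still stands in the rack and the other items look undisturbed.

```bash
python3 -c "
from plant import order
print(order.close_job())"
```

```text
the job is handed in; nothing more can be done
None
```

Both frames hang straight on the bar, the larger between post and collar and the smaller between collar and tip; the panel still stands in the rack, nothing else looked disturbed in the last pictures, and the job is handed in (no verdict was returned).

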